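# Clamp the display panel and press on the locking cap

### The arm

A 6-joint arm with a two-finger parallel gripper is mounted at the origin on the work surface. World frame = base frame: x ahead of the robot, y to its left, z up, the work surface at z = 0. Lengths are in m, angles in rad, forces in N, time in s.
With the tool pointing down it reaches from about 0.25 to 0.85 m from the base axis. Payload 12.5 kg.
Tool frame: the origin (TCP) lies at the very end of the fingers, on their centre line; the grasp point (between the pads) lies 19 mm behind it; z points along the fingers, y is the line along which they close (so a half turn about z gives the same grasp; the last joint's range is limited). The gripper opens to 93 mm and grips with 3 to 60 N. Pads are 15 mm wide; open, the fingers measure 128 mm over their backs; the gripper's body (75 mm by 188 mm) begins 65 mm behind the grasp point.
Start: joints at [-1.244, 0.351, 1.652, -0, 1.139, -0.085], TCP at [0.22, -0.504, 0.219] pointing down, gripper open.
Joint ranges: [-2.75, 2.75], [-0.79, 2.1], [0.01, 2.65], [-1.57, 4.71], [0.07, 3.14], [-2.87, 2.87]. Speed limits (rad/s): [2.22, 2.22, 2.79, 3.14, 3.14, 3.14].

### API

Orientations are given as [roll, pitch, yaw] about the fixed x, y, z axes, in that order (R = Rz(yaw) Ry(pitch) Rx(roll)).
In Python, from bench import bot gives the robot as it stands.
- The arm moves only by the shell command python3 shift.py FILE, which reads ROWS from the file FILE. ROWS is a JSON list of rows, 1 to 8 of them, each written [[dx, dy, dz], turn, opening]: dx, dy, dz in shares of 800 mm (1.0 is 800 mm), then a turn about the tool's z in normalised numbers (1 is 180 degrees), then the finger opening in m; each row is the pose to reach, as a shift and turn from the pose commanded when the command began, along the tool's axes at that moment; what a row does not reach only later rows make up. A row lasts 1/12 s, in which the tool goes at most 0.0417 m and 0.125 rad, less where a joint would pass 70% of its speed; a pose out of reach is approached as far as the arm can. The fingers move at their own pace and stop on an object; the grip force is fixed at half the most. Time passes only in rows, so rows that do not move let the fingers close. It prints the time, the measured TCP pose, the force, the opening and the grip force at its end. A shift or turn number past 1, either way, is cut back to 1. Input that does not fit is refused with a message, and nothing moves.
- bot.read_state(): the state, without advancing time (a new reading comes with each control period).
- bot.camera(name): name is "side" or "top"; returns the picture (420x560x3 uint8, red, green, blue); there is no depth.
- bot.calibration(name): a dict with "fovy" (degrees; the focal length in pixels is half the picture's height over the tangent of half this angle, whatever the lens; pixels are square), "cx", "cy" (the principal point, pixels), "world_from_camera" (4x4, takes a point from camera to world coordinates). Camera axes: x right, y down, z forward; pixel columns grow to the right and rows downward; lengths in m; the calibration is good to about 2 mm. A picture is of the moment at which its call begins. calibration takes no time and is no camera call.
- bot.finish_job(): hands the job in; it is judged then, once.
The state is a dict: "t": time; "q": joint angles; "dq": joint speeds; "tau": joint torques, N m; "position": TCP position; "tcp_rot": TCP orientation; "ft_force": force on the tool from outside, world axes, zero at the start; "wrist_torque": the same for the moment, N m; "opening": finger opening in m; "grip_force": force on a finger pad.
Only numpy, scipy, OpenCV 4.12 (cv2) and the standard library are available. Lean on these libraries where they do the work, as an engineer would, in place of code of your own. Each camera call takes 0.05 s, during which the arm holds its last target. There are 200 camera calls.

### The job

On the display-repair jig, first wind the hand crank clockwise until the jaw is fully home at the crank's stop (up to two full turns). Then take the flanged snap cap from the bench, press it open end down onto the snap stud, past the click and fully down on the stud's collar, and finish with the gripper still on the cap, pressing it down firmly. Leave the crank wound and do not disturb the other things on the bench.

Things in the scene. Friction and masses are not known exactly. Their poses are not given: they have to be found in the camera images.
- crank (a joint): angle of the hand crank (rad), grows clockwise seen from above; 0 is the loose stop, 12.57 (two turns) the home stop; starts between 0 and 1.6. It turns stiffly (about 0.1 N m), stays where it is left and nothing stands in its way. It drives the steel jaw 20 mm towards the copper-backed panel; the jaw's fork then surrounds the collar
- crank_handle (a point): point on the axis of the crank's upright handle, halfway up, 78 mm above the bench. The handle is a grey sleeve 20 mm in diameter, 34 mm tall, that spins freely on its pin, 48 mm from the crank's vertical axis. Arm and hub lie below the handle (hub 26 mm in diameter, its top 1 mm above the handle's foot)
- crank_axis (a point): fixed point on the crank's vertical axis, at the same height as crank_handle
- jig: the clamping jig, fixed to the bench: aluminium base plate 170 (its x) by 270 (its y) by 10 mm, origin at the centre of its underside. At y = -90 mm a grey gear housing 64 mm square, 46 mm high, with the crank on top (handle top at 95 mm); at y = 58 mm a phone panel with a copper-pink back; between them the steel jaw, 28 mm high. The snap stud stands at x = 70, y = 14 mm
- collar_top (a point): centre of the top face of the steel collar (22 mm diameter, top 26 mm above the bench) on which the cap must finally rest; z up. The snap stud rises 20 mm from it: a 12.4 mm shaft with a tapered tip 6 mm wide, and four spring prongs that bulge to 20 mm diameter 6.5 mm above the collar's top and slope in towards the tip. The jaw's fork beside it is 23 mm high
- collar: the same collar, without the stud; origin as collar_top. As the cap is pressed on, the prongs resist with a peak of roughly 6 to 12 N while its underside is some 10 to 5 mm above the collar; then they spring out over the flange inside the cap (the click), the force drops and the prongs draw the cap down towards the rigid collar. A firm final push is about 10 N
- cap: the snap cap, bare steel, about 90 g, hat-shaped, standing flange down on the bench: flange 40 mm diameter, 3 mm thick, above it a ribbed body about 30 mm in diameter, closed flat top 26 mm above the underside. Origin at the centre of its underside, z up through the closed top. The bore in the flange is 16.4 mm wide; inside, the cap widens to 23 mm and is 22 mm deep from the underside
- spacer: bystander: plain steel tube 34 mm in diameter, 18 mm tall, open through; origin at the centre of its underside
- foot: bystander: steel levelling foot, 44 mm disc with a thin 12 mm stem, 30 mm tall in all; origin at the centre of its underside
- driver: bystander: screwdriver 160 mm long lying on the bench, origin at its middle
- jar: bystander: small amber jar with black lid, 52 mm diameter, 60 mm tall; origin at the centre of its underside
- pot: bystander: steel cup 64 mm diameter, 70 mm tall; origin at the centre of its underside
- brush: bystander: brush 150 mm long lying on the bench, origin at its middle
- roller: bystander: black rubber roller, 22 mm diameter, about 100 mm long, lying on the bench; origin underneath its middle

How it is judged:
On the way, in this order (a step that is already met when the one before it is completed fails the run):
1. the crank is wound clockwise to its home stop (value of joint crank above 12.3 rad), for 0.2 s.
2. the cap is snapped over the prongs and sits on the collar (z of cap in the frame of collar_top below 0.002 m and horizontal distance between cap and collar_top below 0.004 m and angle between cap's own z axis and vertical below 0.1 rad), for 0.2 s.
At the end, for the whole second after the job is handed in: Crank within 0.27 rad of its home stop; cap upright (0.1 rad), clicked over the prongs, its underside within 2 mm of the collar's top and 4 mm of its centre; fingers still on the cap, pressing it on the collar with over 4 N through the last second (all of step 2 and value of joint crank above 12.3 rad and z of cap in the frame of collar_top above -0.003 m and contact force between cap and collar above 4 N and contact force between the fingers and cap above 2 N); the arm keeps its last pose, push and grip.
It fails at once if a bystander is pushed more than 30 mm from its place (distance of any of spacer, foot, driver, jar, pot, brush, roller from where it was at the start of the episode above 0.03 m).
It also fails if it takes over 72 s, if anything falls off the work surface, if the arm or the gripper's body presses on something with over 40 N, if the wrist force passes 120 N, or if a joint passes its speed limit or range.

## Working session

There is one attempt and no reset: what is moved stays moved. The work goes in short steps, Python scripts to look and compute and a shell command to move; the robot and the scene stay as the last step left them, time stands still between calls to the robot, and variables do not carry over. Pictures are saved under pics/ and viewed, at most 10 in all, crops included, and the job is handed in when it is done.

```bash
ls; mkdir -p pics; python3 - <<'E'
from bench import bot
import cv2
for n in("side","top"):
    c=bot.calibration(n);print(n,c)
    cv2.imwrite(f"pics/{n}0.png",cv2.cvtColor(bot.camera(n),cv2.COLOR_RGB2BGR))
s=bot.read_state();print(s)
E
```

```text
bench.py
pics
shift.py
side {'fovy': 43.20557091979074, 'cx': 276.00276108003226, 'cy': 211.78848263563458, 'world_from_camera': array([[ 0.97937642, -0.12201658,  0.16103968,  0.29716504],
       [-0.20178202, -0.63127359,  0.7488509 , -1.15540167],
       [ 0.01028787, -0.76590183, -0.64287522,  1.04372097],
       [ 0.        ,  0.        ,  0.        ,  1.        ]])}
top {'fovy': 47.65340995526564, 'cx': 275.8529300961279, 'cy': 210.246993604206, 'world_from_camera': array([[ 0.00652926, -0.98964695,  0.14337466,  0.34922537],
       [-0.99982079, -0.00391297,  0.01852235, -0.03962338],
       [-0.01776956, -0.1434699 , -0.98949514,  1.22118878],
       [ 0.        ,  0.        ,  0.        ,  1.        ]])}
{'t': 0.1, 'q': array([-1.24362103e+00,  3.51165324e-01,  1.65229876e+00,  3.86097902e-06,
        1.13912651e+00, -8.45729175e-02]), 'dq': array([-0.00184031, -0.00069589, -0.00193095,  0.00216327, -0.00015323,
        0.00266769]), 'tau': array([ 1.24088729e-03, -4.98029530e+01, -2.85705668e+01,  7.01158075e-02,
        2.38874584e-02, -3.21007587e-05]), 'position': array([ 0.22006185, -0.5037425 ,  0.21818791]), 'tcp_rot': array([-3.14059858e+00, -8.77901825e-05,  4.11746556e-01]), 'ft_force': array([-0.26082093, -0.36425994,  0.33126258]), 'wrist_torque': array([-0.02190804, -0.01463457,  0.04284378]), 'grip_force': 0.0, 'opening': 0.09309421133584786}
```

View pics/side0.png

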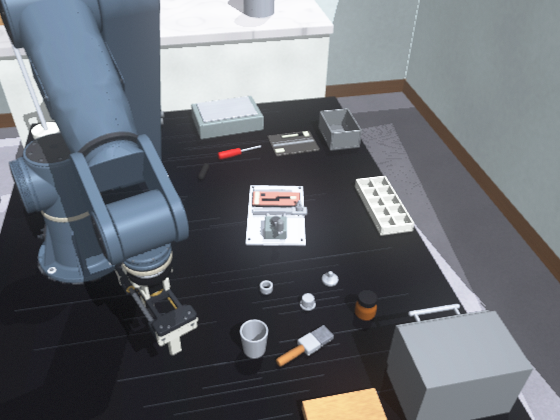

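View pics/top0.png

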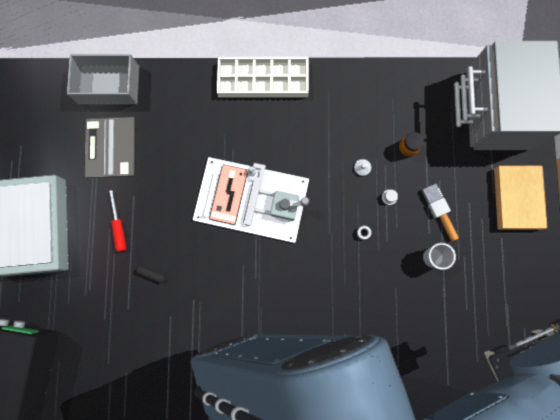

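Side view: jig around (276,215), cap about (308,301), foot (330,279), spacer (266,287). Top view: jig (252,200), cap (390,197), foot (363,167), spacer (364,232). I'll enlarge both areas in one montage.

```bash
python3 - <<'E'
import cv2,numpy as np
s=cv2.imread("pics/side0.png");t=cv2.imread("pics/top0.png")
r=lambda im,x,y,w,h,W,H:cv2.resize(im[y:y+h,x:x+w],(W,H),interpolation=cv2.INTER_CUBIC)
a=np.hstack([r(s,240,180,75,70,400,373),r(t,190,150,125,100,400,373)])
b=np.hstack([r(s,255,265,90,50,400,222),r(t,345,150,72,96,166,222),r(t,345,150,72,40,234,222)])
cv2.imwrite("pics/m0.png",np.vstack([a,b]))
E
```

```text
(no output)
```

View pics/m0.png

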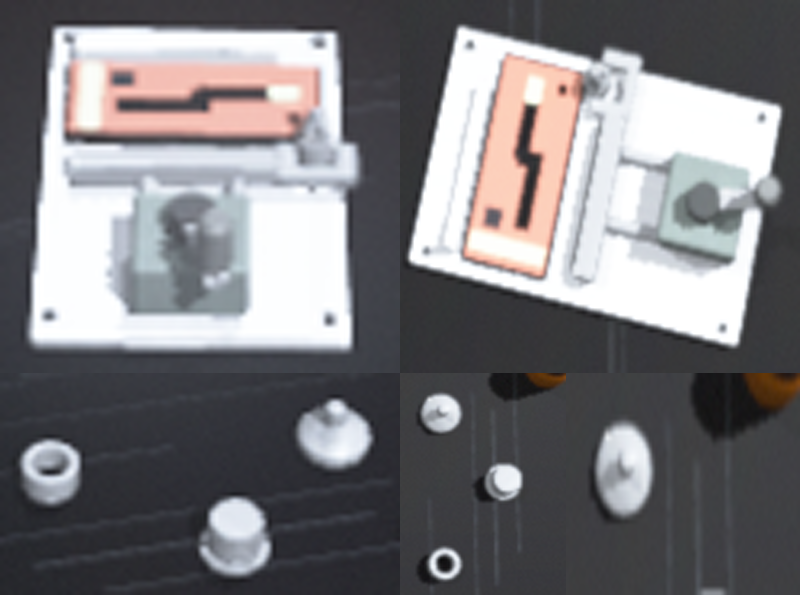

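The montage shows the plate corners, panel left and housing right in the top view. The stud is at the upper end of the jaw. The handle is right of the hub in the top view, about (305,201) against (285,204). The cap is the hat-shaped one, with the flange visible.

```bash
cat > h.py <<'E'
import numpy as np,cv2
from bench import bot
C={n:bot.calibration(n) for n in("side","top")}
def ray(n,p):
    c=C[n];f=210/np.tan(np.radians(c["fovy"]/2));M=c["world_from_camera"]
    d=M[:3,:3]@np.array([(p[0]-c["cx"])/f,(p[1]-c["cy"])/f,1]);return M[:3,3],d/np.linalg.norm(d)
def plane(n,p,z):
    o,d=ray(n,p);return o+d*(z-o[2])/d[2]
def tri(ps,pt):
    (a,u),(b,v)=ray("side",ps),ray("top",pt)
    k=np.linalg.lstsq(np.c_[u,-v],b-a,rcond=None)[0]
    A,B=a+k[0]*u,b+k[1]*v;return (A+B)/2,np.linalg.norm(A-B)
def pix(n,X):
    c=C[n];f=210/np.tan(np.radians(c["fovy"]/2));M=c["world_from_camera"]
    x=M[:3,:3].T@(np.asarray(X)-M[:3,3]);return np.array([c["cx"]+f*x[0]/x[2],c["cy"]+f*x[1]/x[2]])
E
python3 - <<'E'
from h import *
np.set_printoptions(precision=4,suppress=True)
s=cv2.imread("pics/side0.png",0);t=cv2.imread("pics/top0.png",0)
mt=lambda p:[190+(p[0]-400)*125/400-.5,150+p[1]*100/373-.5]
ms=lambda p:[240+p[0]*75/400-.5,180+p[1]*70/373-.5]
ct=np.float32([mt(p) for p in[(462,28),(778,105),(740,347),(410,262)]])
cs=np.float32([ms(p) for p in[(55,28),(335,30),(352,348),(30,347)]])
cr=(3,30,.01)
ct=cv2.cornerSubPix(t,ct.copy(),(3,3),(-1,-1),cr);cs=cv2.cornerSubPix(s,cs.copy(),(3,3),(-1,-1),cr)
print(ct,cs)
# order top: (+x,+y),(+x,-y),(-x,-y),(-x,+y); side: far-left(-x,+y),far-right(+x,+y),near-right(+x,-y),near-left(-x,-y)
side=cs[[1,2,3,0]]
W=np.array([plane("top",p,.01) for p in ct]);S=np.array([plane("side",p,.01) for p in side])
for a,b,p,q in zip(W,S,ct,side):print(a[:2],b[:2],tri(q,p))
L=np.array([[85,135],[85,-135],[-85,-135],[-85,135]])/1e3
for P in(W,S,(W+S)/2):
    P=P[:,:2];m=P.mean(0);A=P-m
    th=np.arctan2((L[:,0]*A[:,1]-L[:,1]*A[:,0]).sum(),(L*A).sum());R=np.array([[np.cos(th),-np.sin(th)],[np.sin(th),np.cos(th)]])
    print("jig",m,th,"res",(A-L@R.T)*1e3,"axis",m+R@[0,-.09],"collar",m+R@[.07,.014])
# cap
def blob(im,x,y,w,h,thr):
    k=(im[y:y+h,x:x+w]>thr).astype(np.uint8);n,_,st,ce=cv2.connectedComponentsWithStats(k)
    for i in range(1,n):
        if st[i,4]>8:print(st[i]+[x,y,0,0,0],ce[i]+[x,y])
blob(s,296,288,26,24,110);blob(t,380,186,22,22,110)
print(s[290:312,298:318]);print(t[187:208,381:401])
print("handle",tri(ms((217,210)),mt((767,190))),plane("top",mt((767,190)),.095))
E
```

```text
[[207.9199 156.4944]
 [308.672  178.3409]
 [294.7136 242.3357]
 [192.1327 219.3522]] [[249.7994 184.6553]
 [302.4171 185.5297]
 [305.2801 244.7618]
 [245.3033 243.7389]]
[0.6665 0.1622] [0.6663 0.1616] (array([0.6666, 0.1624, 0.0094]), np.float64(0.00012633451314859263))
[ 0.6088 -0.1016] [ 0.6081 -0.1089] (array([ 0.6102, -0.102 ,  0.0032]), np.float64(6.689576898216359e-05))
[ 0.4423 -0.0655] [ 0.4426 -0.0724] (array([ 0.4431, -0.0657,  0.0036]), np.float64(0.0006435146865761718))
[0.5002 0.1985] [0.5006 0.1981] (array([0.5004, 0.1986, 0.0096]), np.float64(0.0004188757937478211))
jig [0.5544 0.0484] -0.21517529218415918 res [[ 0.2153  0.1113]
 [ 0.0956  0.0174]
 [-0.2601 -0.2038]
 [-0.0508  0.0752]] axis [ 0.5352 -0.0395] collar [0.6258 0.0471]
jig [0.5544 0.0446] -0.2131922555193266 res [[ 0.3052  3.0018]
 [-0.8087 -3.5681]
 [-0.194  -3.0278]
 [ 0.6975  3.5942]] axis [ 0.5353 -0.0434] collar [0.6258 0.0435]
jig [0.5544 0.0465] -0.21417591204558475 res [[ 0.2611  1.5556]
 [-0.3578 -1.7757]
 [-0.2279 -1.6149]
 [ 0.3246  1.835 ]] axis [ 0.5353 -0.0414] collar [0.6258 0.0453]
[300 293
[... 3137 characters left out ...]
 [ 22  42 104 133 128 109 100 106 125 146 165 172 178 195 186 128  70  59
   60  59]
 [ 19  23  54 105 133 129 118 109 107 124 144 159 193 197 150  90  63  59
   60  61]
 [ 20  18  25  54 103 127 137 146 149 150 180 192 179 139  93  69  59  58
   61  61]
 [ 19  21  24  28  47  74 105 157 178 168 151 127  97  74  69  64  59  58
   60  62]
 [ 36  38  38  39  50  67  71  82  87  83  77  69  61  60  69  65  59  60
   60  61]
 [ 56  59  59  61  69  74  68  60  61  60  59  59  59  61  71  68  62  59
   59  60]
 [ 59  61  61  62  70  76  67  60  61  60  60  61  60  61  71  71  64  61
   59  61]]
handle (array([ 0.5374, -0.0863,  0.0985]), np.float64(0.0031379891162755607)) [ 0.5364 -0.0863  0.095 ]
```

Plate corners fit to 0.3 mm and agree across views; the side view's near corners caught the plate's lower edge, as expected. Next: the cap's two-view height, its neighbours and the stud.

```bash
python3 - <<'E'
from h import *
np.set_printoptions(precision=4,suppress=True)
s=cv2.imread("pics/side0.png",0);t=cv2.imread("pics/top0.png",0)
def cen(im,x,y,w,h,thr):
    k=(im[y:y+h,x:x+w]>thr).astype(np.uint8)*1
    n,_,st,ce=cv2.connectedComponentsWithStats(k,connectivity=4);i=1+st[1:,4].argmax();return ce[i]+[x,y],st[i,2:]
a,sa=cen(s,296,288,26,13,200);b,sb=cen(t,380,186,22,22,205)
print(a,sa,b,sb,"cap top",tri(a,b),plane("top",b,.026),plane("side",a,.026))
# flange bottom outline: left/right extremes
fl=cen(t,380,186,22,22,100);print(fl, plane("top",fl[0],.006))
for n,ps,pt in(("foot",(330,277),(363,167)),("spacer",(266.5,288),(364,232.5)),("jar",(366,306),(410,145)),("pot",(254,338),(439,257)),("brush",None,(440,210))):
    print(n,plane("top",pt,.01))
J=np.array([.5544,.0482]);th=-.2146;R=np.array([[np.cos(th),-np.sin(th)],[np.sin(th),np.cos(th)]])
tip=np.r_[J+R@[.07,.014],.046];print("stud tip",tip,pix("side",tip),pix("top",tip))
hub=np.r_[J+R@[0,-.09],.062];print("axis",hub,pix("side",hub),pix("top",hub))
h=np.array([.5364,-.0863,.095]);print(pix("side",h),pix("top",h))
S=cv2.imread("pics/side0.png");T=cv2.imread("pics/top0.png")
def cr(I,x,y,w,h,marks):
    k=8;o=cv2.resize(I[y:y+h,x:x+w],None,fx=k,fy=k,interpolation=cv2.INTER_CUBIC)
    for m in marks:
        p=((m+.5-[x,y])*k).astype(int);cv2.drawMarker(o,tuple(int(v) for v in p),(0,0,255),0,10)
    return o
A=cr(S,262,195,50,36,[pix("side",v) for v in(tip,hub,h)]);B=cr(T,240,160,50,36,[pix("top",v) for v in(tip,hub,h)])
D=cr(S,262,195,50,36,[]);E=cr(T,276,185,50,36,[pix("top",v) for v in(hub,h)])
cv2.imwrite("pics/m1.png",np.vstack([np.hstack([A,B]),np.hstack([D,E])]))
E
```

```text
[307.7385 297.2462] [11  7 65] [391.18 195.12] [ 11  11 100] cap top (array([ 0.5629, -0.3104,  0.0248]), np.float64(0.000667204418130434)) [ 0.5624 -0.3101  0.026 ] [ 0.563  -0.3113  0.026 ]
(array([389.6557, 196.2972]), array([ 16,  16, 212], dtype=int32)) [ 0.5629 -0.3106  0.006 ]
foot [ 0.6392 -0.2428  0.01  ]
spacer [ 0.4683 -0.242   0.01  ]
jar [ 0.6984 -0.3664  0.01  ]
pot [ 0.4072 -0.4293  0.01  ]
brush [ 0.527 -0.437  0.01 ]
stud tip [0.6258 0.047  0.046 ] [298.9326 200.1605] [250.6203 168.6128]
axis [ 0.5352 -0.0397  0.062 ] [275.2761 218.3299] [284.7361 203.0457]
[279.229  220.0381] [304.1691 200.4555]
```

View pics/m1.png

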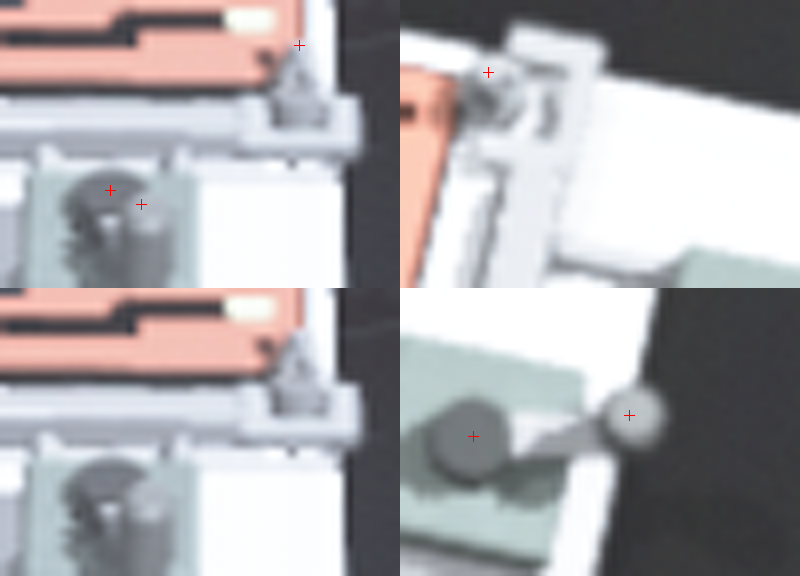

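Checks hold. The cap's top triangulates to z=25 mm at (0.563,-0.311). The handle is 48 mm from the axis, at (0.536,-0.0875), and the collar is near (0.626,0.047). Moving above the handle, turning yaw to 0.

The manual's scale: shifts go in shares of 800 mm and turns go in shares of 180 degrees. Converting my numbers, 0.456 m / 0.8 = 0.57, -0.256 m / 0.8 = -0.32, 0.412 rad / 3.1416 = 0.1311.

```bash
echo '[[[0.57,-0.32,0.0375],0.1311,0.06],[[0.57,-0.32,0.0375],0.1311,0.06],[[0.57,-0.32,0.0375],0.1311,0.06],[[0.57,-0.32,0.0375],0.1311,0.06],[[0.57,-0.32,0.0375],0.1311,0.06],[[0.57,-0.32,0.0375],0.1311,0.06],[[0.57,-0.32,0.0375],0.1311,0.06],[[0.57,-0.32,0.0375],0.1311,0.06]]' > next.json && python3 shift.py next.json
```

```text
t: 0.77
position: [0.4172, -0.2427, 0.1998]
tcp_rot: [-3.142, 0.0, -0.0]
ft_force: [-0.0, 0.7, 0.0]
opening: 0.0602
grip_force: 0.0
```

Scaled: -0.155 m / 0.8 = -0.1938, 0.119 m / 0.8 = 0.1488.

```bash
echo '[[[0.1488,-0.1938,0.0625],0,0.06],[[0.1488,-0.1938,0.0625],0,0.06],[[0.1488,-0.1938,0.0625],0,0.06],[[0.1488,-0.1938,0.0625],0,0.06],[[0.1488,-0.1938,0.0625],0,0.06],[[0.1488,-0.1938,0.0625],0,0.06],[[0.1488,-0.1938,0.0625],0,0.06],[[0.1488,-0.1938,0.0625],0,0.06]]' > next.json && python3 shift.py next.json
```

```text
t: 1.43
position: [0.5352, -0.0898, 0.1498]
tcp_rot: [-3.142, 0.001, 0.0]
ft_force: [0.5, 0.1, 0.1]
opening: 0.0603
grip_force: 0.0
```

Scaled: 0.081 m / 0.8 = 0.1013, -0.002 m / 0.8 = -0.0025.

```bash
echo '[[[0.0013,-0.0025,0.0375],0,0.06],[[0.0013,-0.0025,0.075],0,0.06],[[0.0013,-0.0025,0.1013],0,0.06],[[0.0013,-0.0025,0.1013],0,0.06],[[0.0013,-0.0025,0.1013],0,0.06],[[0.0013,-0.0025,0.1013],0,0.01],[[0.0013,-0.0025,0.1013],0,0.01],[[0.0013,-0.0025,0.1013],0,0.01]]' > next.json && python3 shift.py next.json; echo '[[[0,0,0],0,0.01],[[0,0,0],0,0.01],[[0,0,0],0,0.01]]' > next.json && python3 shift.py next.json
```

```text
t: 2.1
position: [0.5372, -0.088, 0.0704]
tcp_rot: [3.141, -0.002, -0.001]
ft_force: [0.5, 0.3, 0.4]
opening: 0.0446
grip_force: 0.0
t: 2.35
position: [0.5367, -0.0876, 0.0693]
tcp_rot: [3.141, -0.0, -0.0]
ft_force: [0.8, -0.1, -0.2]
opening: 0.0244
grip_force: 0.0
```

```bash
echo '[[[0,0,0],0,0.01],[[0,0,0],0,0.01],[[0,0,0],0,0.01]]' > next.json && python3 shift.py next.json
```

```text
t: 2.6
position: [0.5368, -0.0881, 0.0692]
tcp_rot: [3.141, -0.001, 0.0]
ft_force: [-1.2, -5.4, 2.4]
opening: 0.0196
grip_force: 30.0
```

```bash
echo '[[[-0.0231,-0.0038,0],0,0.01],[[-0.043,-0.0163,0],0,0.01],[[-0.0568,-0.0351,0],0,0.01],[[-0.062,-0.058,0],0,0.01]]' > next.json && python3 shift.py next.json
```

```text
t: 2.93
position: [0.4863, -0.0414, 0.0692]
tcp_rot: [3.141, -0.001, -0.002]
ft_force: [12.3, -2.5, -4.2]
opening: 0.0191
grip_force: 30.0
```

Scaled: -0.049 m / 0.8 = -0.0613, 0.046 m / 0.8 = 0.0575.

```bash
echo '[[[0.0038,-0.0229,0],0,0.01],[[0.016,-0.0425,0],0,0.01],[[0.0349,-0.056,0],0,0.01],[[0.0575,-0.0613,0],0,0.01],[[0.0575,-0.0613,0],0,0.01]]' > next.json && python3 shift.py next.json
```

```text
t: 3.35
position: [0.5357, 0.0078, 0.0692]
tcp_rot: [3.14, -0.003, 0.001]
ft_force: [2.3, -1.5, 1.7]
opening: 0.0193
grip_force: 30.0
```

Scaled: 0.096 m / 0.8 = 0.12, 0.048 m / 0.8 = 0.06.

```bash
echo '[[[0.023,0.0046,0],0,0.01],[[0.0424,0.0176,0],0,0.01],[[0.0554,0.037,0],0,0.01],[[0.06,0.06,0],0,0.01],[[0.0554,0.083,0],0,0.01],[[0.0424,0.1024,0],0,0.01],[[0.023,0.1154,0],0,0.01],[[0,0.12,0],0,0.01]]' > next.json && python3 shift.py next.json; echo '[[[0,0,0],0,0.01]]' > next.json && python3 shift.py next.json
```

```text
t: 4.02
position: [0.5334, -0.0887, 0.0692]
tcp_rot: [-3.141, -0.002, -0.002]
ft_force: [3.4, 18.8, -1.4]
opening: 0.0193
grip_force: 30.0
t: 4.1
position: [0.5306, -0.0882, 0.0691]
tcp_rot: [-3.14, 0.002, -0.002]
ft_force: [-1.6, 0.8, 4.1]
opening: 0.019
grip_force: 30.0
```

Scaled: -0.096 m / 0.8 = -0.12, -0.094 m / 0.8 = -0.1175.

```bash
echo '[[[-0.0226,-0.0066,0],0,0.01],[[-0.0408,-0.0216,0],0,0.01],[[-0.0519,-0.0423,0],0,0.01],[[-0.0544,-0.0656,0],0,0.01],[[-0.0476,-0.0883,0],0,0.01],[[-0.0328,-0.1064,0],0,0.01],[[-0.0121,-0.1175,0],0,0.01],[[0.0113,-0.12,0],0,0.01]]' > next.json && python3 shift.py next.json; echo '[[[0,0,0],0,0.01]]' > next.json && python3 shift.py next.json
```

```text
t: 4.77
position: [0.5418, 0.008, 0.069]
tcp_rot: [3.139, 0.001, 0.002]
ft_force: [-6.5, -30.6, -0.8]
opening: 0.0194
grip_force: 30.0
t: 4.85
position: [0.5443, 0.0069, 0.0691]
tcp_rot: [3.139, -0.001, 0.001]
ft_force: [0.2, -6.1, 3.0]
opening: 0.0194
grip_force: 30.0
```

Scaled: 0.0381 m / 0.8 = 0.0476, 0.0372 m / 0.8 = 0.0465.

```bash
echo '[[[0.0216,0.0088,0],0,0.01],[[0.0384,0.025,0],0,0.01],[[0.0476,0.0465,0],0,0.01],[[0.0476,0.0465,0],0,0.01]]' > next.json && python3 shift.py next.json
```

```text
t: 5.18
position: [0.5818, -0.0312, 0.0693]
tcp_rot: [3.141, -0.002, -0.001]
ft_force: [4.8, -1.5, 1.8]
opening: 0.0193
grip_force: 30.0
```

Scaled: 0.014 m / 0.8 = 0.0175, 0.009 m / 0.8 = 0.0113.

```bash
echo '[[[0.0013,0.0056,0],0,0.01],[[0.0019,0.0113,0],0,0.01],[[0.0015,0.0175,0],0,0.01],[[0.0015,0.0175,0],0,0.01]]' > next.json && python3 shift.py next.json;echo '[[[0,0.0031,0],0,0.01],[[-0.0009,0.0056,0],0,0.01],[[-0.0009,0.0056,0],0,0.01]]' > next.json && python3 shift.py next.json;
```

```text
t: 5.52
position: [0.5824, -0.0434, 0.0694]
tcp_rot: [3.141, -0.004, -0.001]
ft_force: [7.4, -3.0, -2.7]
opening: 0.0194
grip_force: 30.0
t: 5.77
position: [0.5819, -0.0475, 0.0695]
tcp_rot: [3.141, -0.004, -0.0]
ft_force: [8.1, -2.1, -2.4]
opening: 0.0191
grip_force: 30.0
```

Scaled: 0.002 m / 0.8 = 0.0025, -0.0003 m / 0.8 = -0.0004.

```bash
echo '[[[-0.0004,0.0025,0],0,0.01],[[-0.0004,0.0025,0],0,0.01]]' > next.json && python3 shift.py next.json;echo '[[[-0.0005,0.0025,0],0,0.01],[[-0.0005,0.0025,0],0,0.01]]' > next.json && python3 shift.py next.json;echo '[[[-0.0006,0.0025,0],0,0.01],[[-0.0006,0.0025,0],0,0.01]]' > next.json && python3 shift.py next.json
```

```text
t: 5.93
position: [0.5816, -0.0495, 0.0695]
tcp_rot: [3.141, -0.004, -0.0]
ft_force: [8.3, -1.0, -2.0]
opening: 0.0194
grip_force: 30.0
t: 6.1
position: [0.5813, -0.0505, 0.0695]
tcp_rot: [-3.14, -0.004, -0.001]
ft_force: [9.2, 6.0, -2.9]
opening: 0.019
grip_force: 30.0
t: 6.27
position: [0.5812, -0.0509, 0.0695]
tcp_rot: [-3.138, -0.005, -0.001]
ft_force: [12.9, 17.2, -2.0]
opening: 0.0193
grip_force: 30.0
```

Fy jumped at φ≈-12.5°, the jig's +x direction, so the crank is at its stop. Holding briefly, then releasing and lifting.

Scaled: -0.003 m / 0.8 = -0.0038.

```bash
echo '[[[0,0,0],0,0.01],[[0,0,0],0,0.01],[[0,0,0],0,0.01],[[0,-0.0038,0],0,0.06],[[0,-0.0038,0],0,0.06],[[0,-0.0038,0],0,0.06],[[0,-0.0038,0],0,0.06],[[0,-0.0038,0],0,0.06]]' > next.json && python3 shift.py next.json; echo '[[[0,0,-0.05],0,0.06],[[0,0,-0.1],0,0.06],[[0,0,-0.125],0,0.06],[[0,0,-0.125],0,0.06]]' > next.json && python3 shift.py next.json
python3 - <<'E'
from h import *
S=cv2.cvtColor(bot.camera("side"),cv2.COLOR_RGB2BGR);T=cv2.cvtColor(bot.camera("top"),cv2.COLOR_RGB2BGR)
cv2.imwrite("pics/s2.png",S);cv2.imwrite("pics/t2.png",T)
c=lambda I,x,y:cv2.resize(I[y:y+75,x:x+100],(400,300),interpolation=2)
cv2.imwrite("pics/m2.png",np.hstack([c(S,230,175),c(T,220,150)]))
E
```

```text
t: 6.93
position: [0.5791, -0.051, 0.0689]
tcp_rot: [3.142, 0.0, -0.0]
ft_force: [0.4, 0.0, -0.3]
opening: 0.0479
grip_force: 0.0
t: 7.27
position: [0.5814, -0.0514, 0.1738]
tcp_rot: [3.14, -0.007, -0.0]
ft_force: [1.0, 0.7, 1.1]
opening: 0.0596
grip_force: 0.0
```

View pics/m2.png

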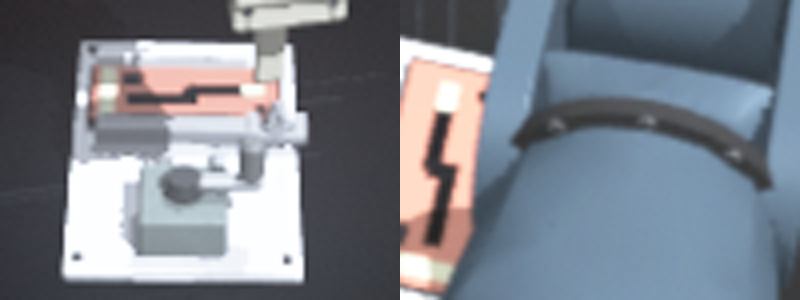

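Jaw is closed up to the panel, fork around the stud, handle pointing along the jig's +x. Next, the cap.

Scaled: 0.259 m / 0.8 = 0.3238, 0.06 m / 0.8 = 0.075.

```bash
echo '[[[-0.0213,0.3238,0.075],0,0.06],[[-0.0213,0.3238,0.075],0,0.06],[[-0.0213,0.3238,0.075],0,0.06],[[-0.0213,0.3238,0.075],0,0.06],[[-0.0213,0.3238,0.075],0,0.06],[[-0.0213,0.3238,0.075],0,0.06],[[-0.0213,0.3238,0.075],0,0.06],[[-0.0213,0.3238,0.075],0,0.06]]' > next.json && python3 shift.py next.json; echo '[[[0,0,0.0125],0,0.06],[[0,0,0.0125],0,0.06]]' > next.json && python3 shift.py next.json
```

```text
t: 8.03
position: [0.5604, -0.3126, 0.106]
tcp_rot: [-3.14, 0.003, -0.004]
ft_force: [-0.8, 0.6, 0.5]
opening: 0.0599
grip_force: 0.0
t: 8.2
position: [0.5615, -0.308, 0.0965]
tcp_rot: [-3.139, 0.003, 0.0]
ft_force: [-0.1, -0.7, -0.6]
opening: 0.0596
grip_force: 0.0
```

Scaled: 0.07 m / 0.8 = 0.0875, 0.001 m / 0.8 = 0.0013.

```bash
echo '[[[0,0,0],0,0.06],[[0,0,0],0,0.06]]' > next.json && python3 shift.py next.json; echo '[[[0.0013,0.0025,0.0375],0,0.06],[[0.0013,0.0025,0.075],0,0.06],[[0.0013,0.0025,0.0875],0,0.06],[[0.0013,0.0025,0.0875],0,0.06]]' > next.json && python3 shift.py next.json
```

```text
t: 8.37
position: [0.5626, -0.3085, 0.099]
tcp_rot: [-3.141, 0.0, 0.001]
ft_force: [0.1, 0.8, 0.8]
opening: 0.0604
grip_force: 0.0
t: 8.7
position: [0.5623, -0.3104, 0.0268]
tcp_rot: [-3.139, 0.004, 0.001]
ft_force: [0.1, 0.1, -0.1]
opening: 0.0601
grip_force: 0.0
```

Scaled: 0.0205 m / 0.8 = 0.0256, 0.01 m / 0.8 = 0.0125.

```bash
echo '[[[0,0,0.0125],0,0.06],[[0,0,0.0256],0,0.06],[[0,0,0.0256],0,0.06],[[0,0,0.0256],0,0.06]]' > next.json && python3 shift.py next.json; echo '[[[0,0,0],0,0.02],[[0,0,0],0,0.02],[[0,0,0],0,0.02],[[0,0,0],0,0.02],[[0,0,0],0,0.02],[[0,0,0],0,0.02],[[0,0,0],0,0.02]]' > next.json && python3 shift.py next.json
```

```text
t: 9.03
position: [0.5634, -0.3119, 0.0086]
tcp_rot: [-3.142, 0.0, -0.0]
ft_force: [-0.8, 0.0, -0.1]
opening: 0.06
grip_force: 0.0
t: 9.62
position: [0.5634, -0.3119, 0.0087]
tcp_rot: [3.142, -0.0, -0.0]
ft_force: [0.1, -0.4, 1.9]
opening: 0.0289
grip_force: 30.0
```

```bash
python3 - <<'E'
from h import *
S=cv2.cvtColor(bot.camera("side"),cv2.COLOR_RGB2BGR)
cv2.imwrite("pics/s3.png",S)
cv2.imwrite("pics/m3.png",cv2.resize(S[240:330,250:370],(800,600),interpolation=2))
E
```

```text
(no output)
```

View pics/m3.png

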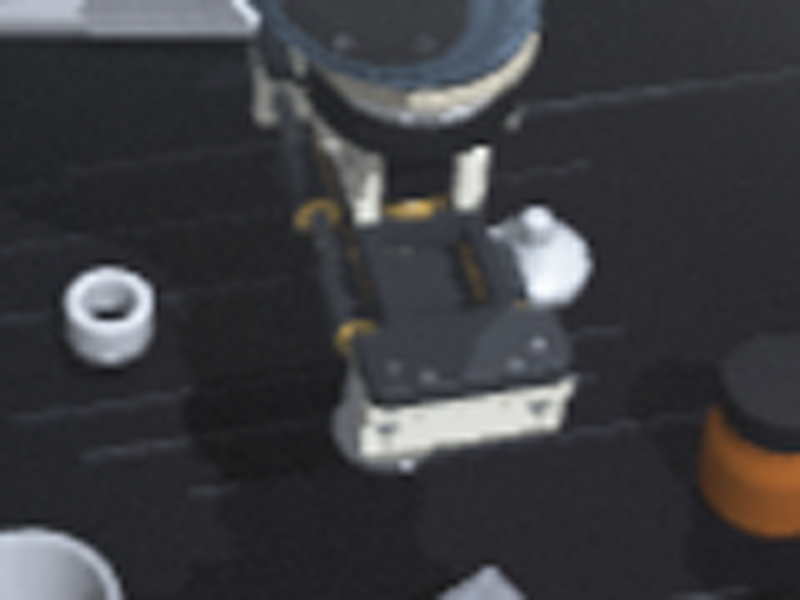

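Cap gripped at 28.9 mm opening, with the flange edge showing under the gripper at crop (340,440) and the bystanders untouched. Lifting and carrying it to the stud.

Scaled: -0.16 m / 0.8 = -0.2, -0.14 m / 0.8 = -0.175.

```bash
echo '[[[0,0,-0.05],0,0.02],[[0,0,-0.1],0,0.02],[[0,0,-0.15],0,0.02],[[0,0,-0.175],0,0.02],[[0.0175,-0.1,-0.175],0,0.02],[[0.0263,-0.15,-0.175],0,0.02],[[0.035,-0.2,-0.175],0,0.02],[[0.035,-0.2,-0.175],0,0.02]]' > next.json && python3 shift.py next.json; echo '[[[0.0434,-0.2488,0.05],0,0.02],[[0.0434,-0.2488,0.05],0,0.02],[[0.0434,-0.2488,0.05],0,0.02],[[0.0434,-0.2488,0.05],0,0.02],[[0.0434,-0.2488,0.05],0,0.02],[[0.0434,-0.2488,0.05],0,0.02],[[0.0434,-0.2488,0.05],0,0.02],[[0.0434,-0.2488,0.05],0,0.02]]' > next.json && python3 shift.py next.json
python3 - <<'E'
from h import *
S=cv2.cvtColor(bot.camera("side"),cv2.COLOR_RGB2BGR)
cv2.imwrite("pics/s4.png",S);T=cv2.cvtColor(bot.camera("top"),cv2.COLOR_RGB2BGR);cv2.imwrite("pics/t4.png",T)
cv2.imwrite("pics/m4.png",cv2.resize(S[155:230,250:350],(800,600),interpolation=2))
print(bot.read_state()["position"])
E
```

```text
t: 10.33
position: [0.5912, -0.1498, 0.1485]
tcp_rot: [-3.141, 0.0, -0.0]
ft_force: [0.5, -0.4, -0.4]
opening: 0.0289
grip_force: 30.0
t: 11.0
position: [0.626, 0.0468, 0.1084]
tcp_rot: [3.141, 0.0, 0.0]
ft_force: [-0.1, -0.9, -1.6]
opening: 0.0293
grip_force: 30.0
[0.62613551 0.04587486 0.10870134]
```

View pics/m4.png

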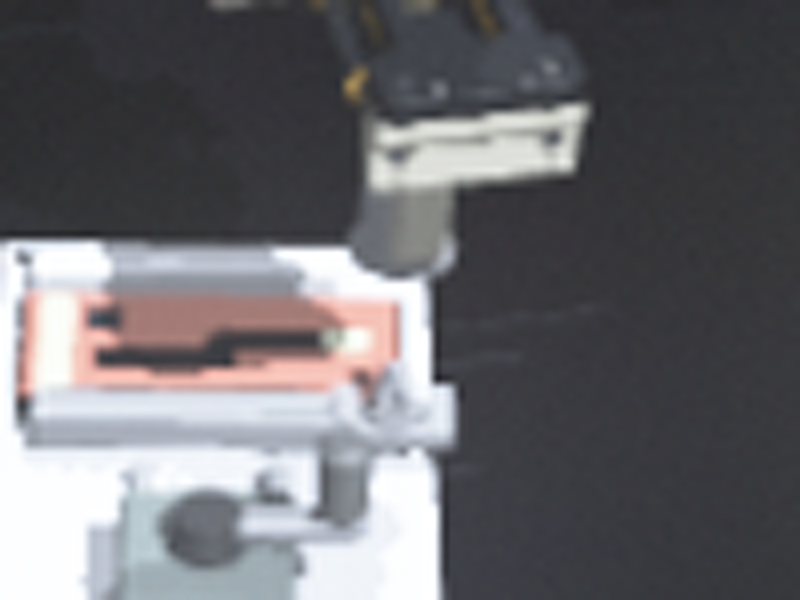

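Flange centre is around crop (403,255) and the stud tip around (396,362), which matches the predicted (395,365). Comparing the flange with its prediction.

Scaled: 0.045 m / 0.8 = 0.0563, 0.02 m / 0.8 = 0.025.

```bash
echo '[[[0,0,0.025],0,0.02],[[0,0,0.0563],0,0.02],[[0,0,0.0563],0,0.02],[[0,0,0.0563],0,0.02]]' > next.json && python3 shift.py next.json
python3 - <<'E'
from h import *
S=cv2.cvtColor(bot.camera("side"),cv2.COLOR_RGB2BGR);cv2.imwrite("pics/s5.png",S)
p=bot.read_state()["position"];print(p)
u=p-[0.0005,0,.0087]
o=cv2.resize(S[175:220,270:330],(800,600),interpolation=2);k=800/60
D=lambda X,c:cv2.drawMarker(o,tuple(int(v) for v in (pix("side",X)+.5-[270,175])*k),c,0,14)
D([.6258,.047,.046],(0,0,255));D([.6258,.047,.026],(0,0,255))
for a in np.linspace(0,2*np.pi,24):D(u+.02*np.array([np.cos(a),np.sin(a),0]),(0,255,0))
cv2.imwrite("pics/m5.png",o)
E
```

```text
t: 11.43
position: [0.6255, 0.046, 0.0632]
tcp_rot: [3.142, 0.002, -0.002]
ft_force: [0.2, 0.1, -0.4]
opening: 0.0287
grip_force: 30.0
[0.62637209 0.04627593 0.06430161]
```

View pics/m5.png

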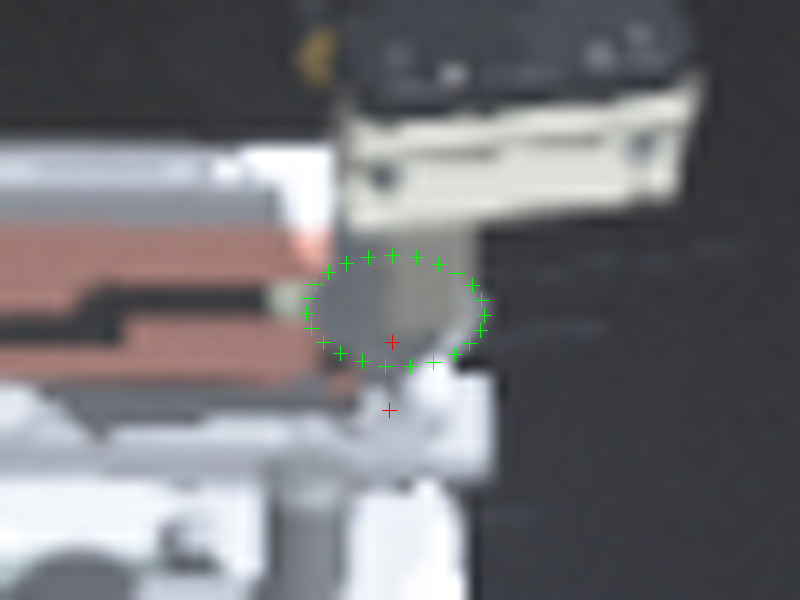

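The flange's predicted ring matches the picture and sits over the stud to within about 1 mm. Going down in steps, watching the force.

Scaled: 0.012 m / 0.8 = 0.015, 0.006 m / 0.8 = 0.0075.

```bash
echo '[[[0,0,0.0075],0,0.02],[[0,0,0.015],0,0.02],[[0,0,0.015],0,0.02]]' > next.json && python3 shift.py next.json; echo '[[[0,0,0.0038],0,0.02],[[0,0,0.0075],0,0.02],[[0,0,0.0075],0,0.02]]' > next.json && python3 shift.py next.json
```

```text
t: 11.73
position: [0.6258, 0.047, 0.051]
tcp_rot: [-3.142, 0.001, -0.0]
ft_force: [0.4, 0.4, -1.3]
opening: 0.0291
grip_force: 30.0
t: 11.98
position: [0.6261, 0.047, 0.0451]
tcp_rot: [3.141, 0.0, -0.0]
ft_force: [0.3, 0.0, -0.8]
opening: 0.029
grip_force: 30.0
```

Scaled: 0.002 m / 0.8 = 0.0025, 0.001 m / 0.8 = 0.0013.

```bash
for i in 1 2 3; do echo '[[[0,0,0.0013],0,0.02],[[0,0,0.0025],0,0.02],[[0,0,0.0025],0,0.02]]' > next.json && python3 shift.py next.json | egrep 'pos|ft|opening'; done
```

```text
position: [0.6264, 0.0469, 0.0438]
ft_force: [0.6, -2.4, 1.1]
opening: 0.0291
position: [0.6268, 0.047, 0.0424]
ft_force: [-0.6, -2.5, 7.0]
opening: 0.0291
position: [0.6266, 0.047, 0.0401]
ft_force: [1.7, -2.3, 0.7]
opening: 0.0295
```

Scaled: 0.002 m / 0.8 = 0.0025, 0.001 m / 0.8 = 0.0013.

```bash
for i in 1 2 3; do echo '[[[0,0,0.0013],0,0.02],[[0,0,0.0025],0,0.02],[[0,0,0.0025],0,0.02]]' > next.json && python3 shift.py next.json | egrep 'pos|ft|opening'; done
```

```text
position: [0.6259, 0.047, 0.0368]
ft_force: [4.2, -2.0, -7.7]
opening: 0.0292
position: [0.6255, 0.0474, 0.0349]
ft_force: [0.2, -0.3, -1.9]
opening: 0.029
position: [0.6259, 0.0474, 0.0346]
ft_force: [-5.2, 0.2, 11.9]
opening: 0.0294
```

Click felt: the force reversed to -7.7 N. The collar was then met at the expected height of 34.6 mm. Checking that the push is steady.

```bash
for i in 1 2 3; do echo '[[[0,0,0],0,0.02],[[0,0,0],0,0.02],[[0,0,0],0,0.02],[[0,0,0],0,0.02]]' > next.json && python3 shift.py next.json | egrep 't:|pos|rot|ft|opening'; done
```

```text
t: 13.82
position: [0.6259, 0.0474, 0.0346]
tcp_rot: [-3.141, 0.0, -0.0]
ft_force: [-6.1, 0.5, 11.6]
opening: 0.0291
t: 14.15
position: [0.6259, 0.0474, 0.0346]
tcp_rot: [-3.141, 0.0, -0.0]
ft_force: [-5.5, -0.2, 11.6]
opening: 0.0292
t: 14.48
position: [0.6259, 0.0474, 0.0346]
tcp_rot: [-3.141, 0.0, -0.0]
ft_force: [-6.5, 0.2, 10.7]
opening: 0.0293
```

```bash
python3 - <<'E'
from h import *
S=cv2.cvtColor(bot.camera("side"),cv2.COLOR_RGB2BGR)
cv2.imwrite("pics/m6.png",cv2.resize(S[165:255,235:355],(800,600),interpolation=2))
E
```

```text
(no output)
```

View pics/m6.png

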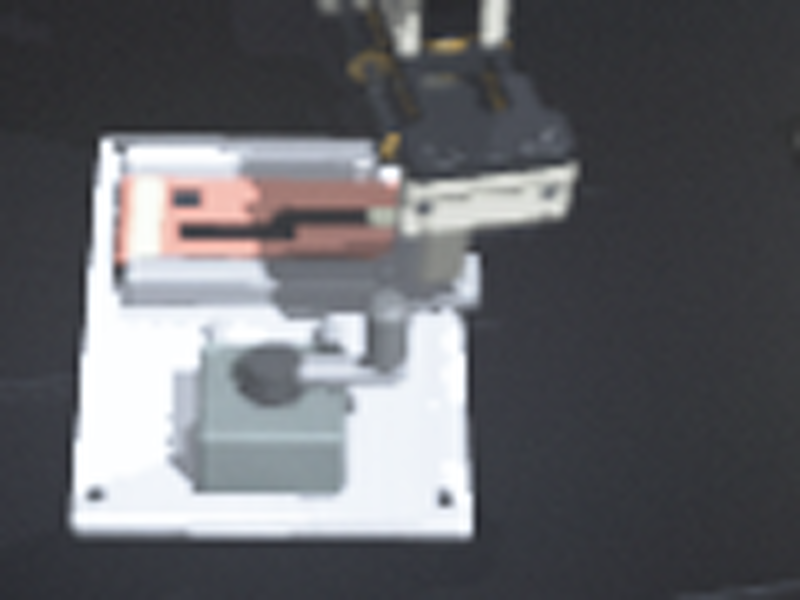

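The crank handle, at crop (388,340), is still at home, and the cap is down on the collar in the gripper. Handing in.

```bash
python3 -c "
from bench import bot
print(bot.finish_job())"
```

```text
the job is handed in; nothing more can be done
None
```

I wound the crank to its home stop, then snapped the cap past the click and down onto the collar, and handed in after about 15 s with the gripper holding it down at a steady 11 N; the hand-in returned no verdict.

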